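# Seat a tube block on a mixer's locating pin by feel

## Robot

A 6-joint arm with a two-finger parallel gripper is mounted at the origin on a cart in front of the work surface, level with it; the furniture and walls round the work are solid. World frame = base frame: x ahead of the robot, y to its left, z up, the work surface at z = 0. Lengths are in m, angles in rad, forces in N, time in s.
With the tool pointing down it reaches from about 0.3 to 0.775 m from the base axis. Payload 14.6 kg.
Tool frame: the origin (TCP) lies at the very end of the fingers, on their centre line; the grasp point (between the pads) lies 19 mm behind it; z points along the fingers, y is the line along which they close (so a half turn about z gives the same grasp; the last joint's range is limited). The gripper opens to 94 mm and grips with 3 to 60 N. Pads are 16 mm wide; open, the fingers measure 119 mm over their backs; the gripper's body (75 mm by 177 mm) begins 78 mm behind the grasp point.
Start: joints at [-1.185, 0.3, 1.521, -0, 1.321, -0.067], TCP at [0.241, -0.495, 0.205] pointing down, gripper open.
Joint ranges: [-3.03, 3.03], [-0.79, 2.21], [0.23, 2.52], [-1.04, 4.18], [0, 3.07], [-2.55, 2.55]. Speed limits (rad/s): [2.22, 2.22, 2.57, 3.14, 3.14, 3.14].

## Interface

Orientations are given as [roll, pitch, yaw] about the fixed x, y, z axes, in that order (R = Rz(yaw) Ry(pitch) Rx(roll)).
In Python, from station import ctrl gives the robot as it stands. The module is installed in compiled form; this text tells all that it offers.
- The arm moves only by the tool play_rows, never from a script. Its argument "commands" is a list of rows, each a list of 7 numbers: the shift along the tool's x, y, z in m, then the turn, a rotation vector about the tool's x, y, z in degrees, then the closure, from -1 (fully open) to 1 (shut). A call has 1 to 20 rows; each row shifts and turns the commanded pose from where the row before left it, along the tool's axes as they then stand; what a row does not reach is not made up. A row lasts 1/12 s, in which the tool goes at most 41.7 mm and 7.16 degrees, less where a joint would pass 70% of its speed; a pose out of reach is approached as far as the arm can. A call is refused whole if a number of a shift passes 0.0417 or a number of a turn 7.16, either way. A call with a gripper value outside its range is refused whole. The fingers move at their own pace and stop on an object; "force" is the grip in N (left out, the last holds). Time passes only in rows, so rows that do not move let the fingers close. It gives the time, the measured TCP pose, the force, the opening and the grip force at its end, in the units of the state.
- ctrl.get_obs(): the state, without advancing time (a new reading comes with each control period).
- ctrl.camera(name): name is "side" or "top" or "wrist"; returns the picture (480x640x3 uint8, blue, green, red); there is no depth.
- ctrl.camera_model(name): a dict with "fx", "fy", "cx", "cy" (pixels), "rvec" (rotation vector, rad) and "tvec" (3), from world to camera coordinates, as OpenCV has them. Camera axes: x right, y down, z forward; pixel columns grow to the right and rows downward; lengths in m; the calibration is good to about 2 mm. The wrist camera is an equidistant fisheye: a pixel r from the principal point sees the ray r / f radians off the axis. A picture is of the moment at which its call begins: read the wrist's pose just before it. camera_model takes no time and is no camera call; for the wrist camera it gives the pose at the moment of the call.
- ctrl.hand_in(): hands the job in; it is judged then, once.
The state is a dict: "time_s": time; "qpos": joint angles; "joint_vel": joint speeds; "tau": joint torques, N m; "ee_pos": TCP position; "eef_rot": TCP orientation; "force": force on the tool from outside, world axes, zero at the start; "moment": the same for the moment, N m; "grip_width": finger opening in m; "grip_force": force on a finger pad.
Only numpy, scipy, OpenCV 4.12 (cv2) and the standard library are available. Lean on these libraries where they do the work, as an engineer would, in place of code of your own. Each camera call takes 0.05 s, during which the arm holds its last target. There are 200 camera calls.

## Task

Pick up the white tube block on its aluminium adapter plate and put it on the mixer's deck, lined up with the slot, with the hole in its underside fully down over the brass locating pin. The pin may be clamped anywhere along the slot, so rest the block lightly on the pin and nudge it along the slot until the hole drops over it; never press on the mixer or pin with more than about 40 N. Leave the block lying flush on the deck, keep it upright all the while, and do not disturb the other things on the bench.

Things in the scene. Friction and masses are not known exactly. Their poses are not given: they have to be found in the camera images.
- carrier_centre (a point): Centre of the tube block with its adapter plate, 23 mm above its flat underside. The whole is a rectangular block 46 mm high: aluminium plate 60 (x) x 124 (y) x 12 mm, with a white tube block 60 x 96 x 34 mm fixed on it; about 0.3 kg. x is across the 60 mm width (grasp across it), y along its length, z up. It stands on the bench at the start; it and the mixer may swap sides.
- carrier: The same tube block; origin at the centre of its underside, axes as above. A round hole, 12.5 mm in diameter, with a 0.5 mm chamfer, 12 mm deep, opens in the underside exactly at this point. Its centre is 32 mm above the deck when it rides on the pin and 23 mm when it is seated.
- deck_centre (a point): Centre of the top of the mixer's flat aluminium deck, 48 mm above the bench; the deck is 106 (x) x 180 (y) mm. x is across the deck, y along its slot, z up. The slot, 14 mm wide, runs along y through this point. A rigid upright brass pin is clamped on the slot's centre line at an unmeasured place, up to 26 mm either way along y from this point.
- mixer: The mixer, a white housing 124 (x) x 192 (y) mm fixed to the bench; origin at the centre of its underside on the bench, axes as the deck's. Its brass pin is 10 mm in diameter and stands 9 mm above the deck; the upper 2 mm are bevelled to a flat tip 8.4 mm wide.
- bottle_wash_mid (a point): Bystander: white bottle with blue cap, 62 x 62 x 125 mm; its centre.
- bottle_small_mid (a point): Bystander: small white bottle with yellow cap, 35 x 35 x 68 mm; its centre.
- tip_box_1_mid (a point): Bystander: blue pipette-tip box, 72 x 118 x 69 mm; its centre.
- timer_mid (a point): Bystander: small white bench timer, 62 x 66 x 19 mm; its centre.
Mind the look-alikes: they are no part of the job. Leave any purple look-alike of the carrier alone.

How it is judged:
By the outcome, as a careful person would: the job done as asked, in the order asked, and still so for the second after the job is handed in, with the robot touching nothing.
It also fails if it takes over 64 s, if anything falls off the work surface, if the arm or the gripper's body presses on something with over 40 N, if the wrist force passes 120 N, or if a joint passes its speed limit or range.

## Working session

There is one attempt and no reset: what is moved stays moved. The work goes in short steps, Python scripts to look and compute and a tool call to move; the robot and the scene stay as the last step left them, time stands still between calls to the robot, and variables do not carry over. Pictures are saved under pics/ and viewed, at most 10 in all, crops included, and the job is handed in when it is done.

Besides the shell and the picture viewer there is one more tool, called after "Call:" as name(argument=value, ...) on one line, values as JSON. play_rows: Moves the arm, as the interface text tells. Its arguments: {"type":"object","properties":{"commands":{"type":"array","items":{"type":"array","items":{"type":"number"}}},"force":{"type":"number"}},"required":["commands"]}

```bash
mkdir -p pics; cat > h.py <<'E'
import numpy as np, cv2
from station import ctrl
def ray(m,u,v,wrist=False):
    x=(u-m["cx"])/m["fx"]; y=(v-m["cy"])/m["fy"]
    if wrist:
        r=np.hypot(x,y); s=np.sin(r)/max(r,1e-9); d=np.array([x*s,y*s,np.cos(r)])
    else: d=np.array([x,y,1.])
    R,_=cv2.Rodrigues(np.array(m["rvec"],float)); t=np.array(m["tvec"],float).ravel()
    return -R.T@t, R.T@d
def onz(m,u,v,z,wrist=False):
    o,d=ray(m,u,v,wrist); return o+d*(z-o[2])/d[2]
E
python3 - <<'E'
from h import *
for n in ["top","side"]:
    cv2.imwrite(f"pics/{n}0.png",ctrl.camera(n)); m=ctrl.camera_model(n); print(n,m, ray(m,0,0)[0])
print(ctrl.get_obs())
E
```

```text
top {'fx': 581.1584971474404, 'fy': 581.1584971474404, 'cx': 327.7344496229021, 'cy': 243.91895421921004, 'rvec': array([ 2.12675306, -2.1282763 ,  0.2278665 ]), 'tvec': array([-0.01856234,  0.53165873,  1.57108551])} [0.21766579 0.01156401 1.64432452]
side {'fx': 571.2339225344654, 'fy': 571.2339225344654, 'cx': 317.1493943524772, 'cy': 243.57188174817733, 'rvec': array([ 1.37115986, -2.24204796,  0.8830683 ]), 'tvec': array([0.2155827 , 0.39303451, 1.23600146])} [-0.37911397  0.45596436  1.17346527]
{'time_s': 0.1, 'qpos': array([-1.18461128e+00,  3.00420215e-01,  1.52150619e+00, -3.03117489e-06,
        1.32073123e+00, -6.66428705e-02]), 'joint_vel': array([ 0.00016234, -0.00263522, -0.00210773, -0.0022304 , -0.00055951,
        0.00131795]), 'tau': array([ 1.07269141e-03, -5.32644439e+01, -3.53284657e+01,  7.09510082e-02,
        2.34655361e-02, -8.04664000e-05]), 'ee_pos': array([ 0.2405157 , -0.49435714,  0.20494593]), 'eef_rot': array([-3.14052984e+00, -6.79913796e-05,  4.52828634e-01]), 'force': array([ 0.25961797, -0.50858635, -0.20385494]), 'moment': array([ 0.01853169,  0.02059135, -0.0348014 ]), 'grip_force': 0.0, 'grip_width': 0.09386214858709668}
```

View pics/top0.png

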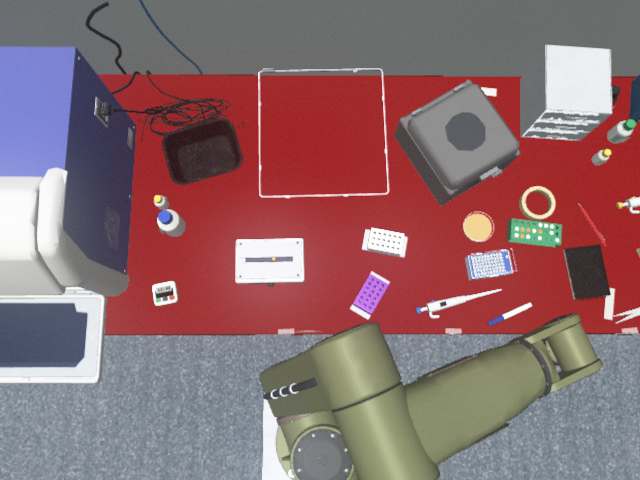

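View pics/side0.png

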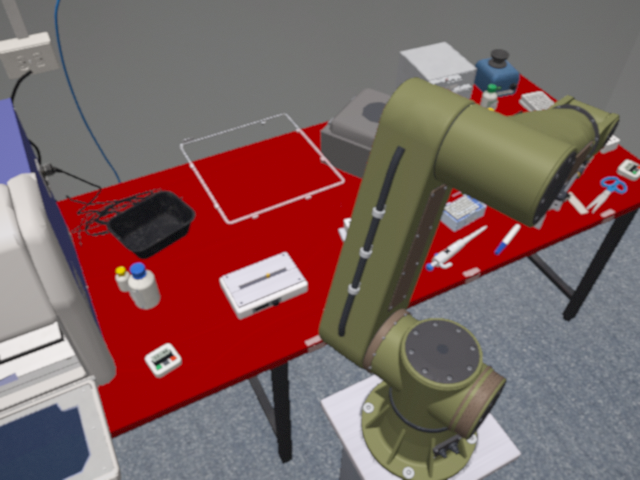

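The top view shows the white carrier at about (385,242), the purple look-alike at (370,295), and the mixer at (270,260) with a brass dot near (274,259). The side view shows the mixer at (263,285), with the arm hiding the carrier.

```bash
python3 - <<'E'
from h import *
im=ctrl.camera("top"); m=ctrl.camera_model("top")
hsv=cv2.cvtColor(im,cv2.COLOR_BGR2HSV)
w=((hsv[...,1]<70)&(hsv[...,2]>110)).astype(np.uint8)
def rect(x0,y0,x1,y1,z,name):
    k=np.zeros_like(w); k[y0:y1,x0:x1]=w[y0:y1,x0:x1]
    k=cv2.morphologyEx(k,cv2.MORPH_CLOSE,np.ones((5,5)))
    c=max(cv2.findContours(k,0,2)[0],key=cv2.contourArea)
    P=np.array([onz(m,*p[0],z)[:2] for p in c],np.float32)
    print(name,cv2.boundingRect(c),cv2.minAreaRect(P*1000))
rect(355,222,415,262,0.046,"carrier z46"); rect(355,222,415,262,0.012,"carrier z12")
rect(225,230,312,292,0.048,"mixer")
k=((hsv[...,0]>12)&(hsv[...,0]<35)&(hsv[...,1]>80)); k[:250]=0;k[270:]=0;k[:,:240]=0;k[:,300:]=0
v,u=np.nonzero(k); print("pin",u.mean(),v.mean(),len(u),onz(m,u.mean(),v.mean(),.057))
# slot
k=(hsv[...,2]<110)&(hsv[...,1]<120); k[:250]=0;k[270:]=0;k[:,:242]=0;k[:,298:]=0
v,u=np.nonzero(k); P=np.array([onz(m,a,b,.048)[:2] for a,b in zip(u,v)],np.float32)*1000; print("slot",cv2.minAreaRect(P),P.mean(0))
c=im[215:315,220:430]; cv2.imwrite("pics/crop.png",cv2.resize(c,None,fx=3.8,fy=3.8,interpolation=cv2.INTER_CUBIC))
E
```

```text
carrier z46 (362, 227, 46, 31) ((540.0786743164062, -179.04226684570312), (122.52716827392578, 69.02491760253906), 79.14353942871094)
carrier z12 (362, 227, 46, 31) ((546.9370727539062, -183.09686279296875), (125.13361358642578, 70.49324798583984), 79.14354705810547)
mixer (235, 238, 70, 46) ((485.98431396484375, 143.3284149169922), (125.75408172607422, 190.7757110595703), 1.4359451532363892)
pin 273.125 258.875 8 [0.48834927 0.13230349 0.057     ]Traceback (most recent call last):
  File "<stdin>", line 17, in <module>
cv2.error: OpenCV(4.12.0) /io/opencv/modules/imgproc/src/convhull.cpp:143: error: (-215:Assertion failed) total >= 0 && (depth == CV_32F || depth == CV_32S) in function 'convexHull'
```

Call:
play_rows(commands=[[0, 0, 0, 0, 0, -6.65, -1], [0, 0, 0, 0, 0, -6.65, -1], [0, 0, 0, 0, 0, -6.65, -1], [0, 0, 0, 0, 0, -6.65, -1], [0, 0, 0, 0, 0, -6.65, -1], [0, 0, 0, 0, 0, -6.65, -1], [0, 0, 0, 0, 0, -6.65, -1], [0, 0, 0, 0, 0, -6.65, -1], [0.0304, 0.0199, 0, 0, 0, 0, -1], [0.0304, 0.0199, 0, 0, 0, 0, -1], [0.0304, 0.0199, 0, 0, 0, 0, -1], [0.0304, 0.0199, 0, 0, 0, 0, -1], [0.0304, 0.0199, 0, 0, 0, 0, -1], [0.0304, 0.0199, 0, 0, 0, 0, -1], [0.0304, 0.0199, 0, 0, 0, 0, -1], [0.0304, 0.0199, 0, 0, 0, 0, -1], [0.0304, 0.0199, 0, 0, 0, 0, -1], [0.0304, 0.0199, 0, 0, 0, 0, -1], [0.0304, 0.0199, 0, 0, 0, 0, -1], [0.0304, 0.0199, 0, 0, 0, 0, -1]])

```text
time_s: 1.82
ee_pos: [0.5448, -0.1797, 0.2053]
eef_rot: [-3.141, -0.0, 1.381]
force: [0.9, -1.4, 0.1]
grip_width: 0.0938
grip_force: 0.0
```

Call:
play_rows(commands=[[0, 0, 0, 0, 0, 0, -1], [0, 0, 0, 0, 0, 0, -1]])

```text
time_s: 1.98
ee_pos: [0.5444, -0.1799, 0.2048]
eef_rot: [-3.141, -0.0, 1.384]
force: [-0.5, 0.2, -0.5]
grip_width: 0.0941
grip_force: 0.0
```

```bash
python3 - <<'E'
from h import *
m=ctrl.camera_model("wrist"); cv2.imwrite("pics/w1.png",ctrl.camera("wrist")); print(m,ray(m,320,240,True)); np.save("w1.npy",m)
o=ctrl.get_obs(); print(o["ee_pos"],o["eef_rot"],o["qpos"],o["force"])
E
```

```text
{'fx': 371.64829954431775, 'fy': 371.64829954431775, 'cx': 321.6885187255626, 'cy': 244.43033555052745, 'rvec': array([-2.85947713,  0.26866456,  0.03802889]), 'tvec': array([-0.56814529, -0.10044193,  0.36943163])} (array([ 0.5589283 , -0.10405863,  0.38226737]), array([-0.05309069, -0.25025186, -0.96672405]))
[ 0.54376453 -0.18098135  0.20498842] [-3.14072137e+00 -2.98205813e-05  1.38243255e+00] [-3.85138678e-01  3.52349841e-01  1.45284189e+00 -1.45033809e-04
  1.33726123e+00 -1.96741293e-01] [-1.38605184 -0.83306179 -0.44293956]
```

View pics/w1.png

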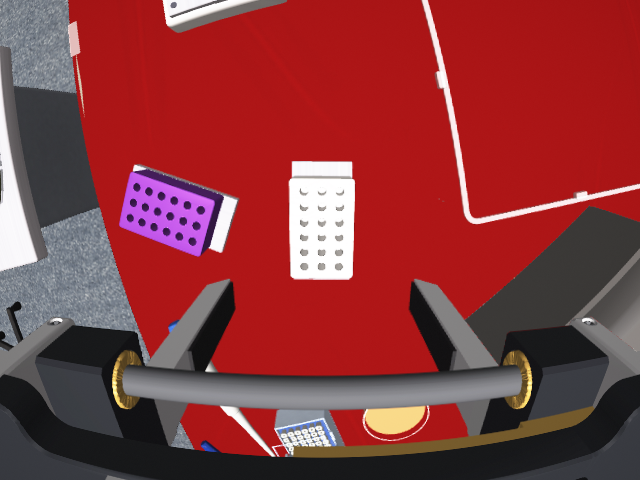

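The wrist view shows the carrier straight below: the block's top at about x 290–355, y 177–279, and the plate's far end at y≈161. I'll measure it now.

```bash
python3 - <<'E'
from h import *
m=np.load("w1.npy",allow_pickle=True).item(); im=cv2.imread("pics/w1.png")
hsv=cv2.cvtColor(im,cv2.COLOR_BGR2HSV)
k=((hsv[...,1]<90)&(hsv[...,2]>100)).astype(np.uint8); q=np.zeros_like(k); q[150:290,270:375]=k[150:290,270:375]
c=max(cv2.findContours(q,0,1)[0],key=cv2.contourArea)
print(cv2.boundingRect(c))
yaw=np.arctan2
def edge(sel,z,ax):
    P=np.array([onz(m,*p[0],z,True)[:2] for p in c if sel(*p[0])])
    mu=P.mean(0); d=np.linalg.svd(P-mu)[2][0]; print(len(P),mu*1000,np.degrees(np.arctan2(d[1],d[0]))%180); return mu,d
L=edge(lambda u,v:u<300 and 190<v<268,.046,0); R=edge(lambda u,v:u>345 and 190<v<268,.046,0)
N=edge(lambda u,v:v>274 and 300<u<345,.046,0); F=edge(lambda u,v:v<168 and 300<u<345,.012,0)
a=(L[1]*np.sign(L[1][1])+R[1]*np.sign(R[1][1]))/2; a/=np.linalg.norm(a); n=np.array([a[1],-a[0]])
s=[(e[0]@n) for e in (L,R)]; t=[e[0]@a for e in (N,F)]
print("width",s[1]-s[0],"len N48..F62 =110:",t[1]-t[0])
for tt in (t[0]+.048,t[1]-.062): print((s[0]+s[1])/2*n+tt*a)
print("yaw of y",np.degrees(np.arctan2(a[1],a[0])))
E
```

```text
(289, 161, 66, 119)
77 [ 514.33675317 -175.66329402] 79.08647182005977
77 [ 572.62895715 -186.71015923] 78.80171872994043
44 [ 535.57236809 -229.58333708] 167.61036945769453
44 [ 556.17629598 -120.87926445] 169.27852114872533
width 0.05932875300938811 len N48..F62 =110: 0.11063773096099756
[ 0.54328814 -0.18218325]
[ 0.54341044 -0.18155735]
yaw of y 78.94409527500012
```

Call:
play_rows(commands=[[-0.001, 0, 0.0195, 0, 0, 0.2, -1], [0, 0, 0.0195, 0, 0, 0, -1], [0, 0, 0.0195, 0, 0, 0, -1], [0, 0, 0.0195, 0, 0, 0, -1], [0, 0, 0.0195, 0, 0, 0, -1], [0, 0, 0.0195, 0, 0, 0, -1], [0, 0, 0.0195, 0, 0, 0, -1], [0, 0, 0.0195, 0, 0, 0, -1], [0, 0, 0.0195, 0, 0, 0, -1], [0, 0, 0.0195, 0, 0, 0, -1], [0, 0, 0, 0, 0, 0, -1], [0, 0, 0, 0, 0, 0, -1]])

```text
time_s: 3.03
ee_pos: [0.5428, -0.183, 0.0103]
eef_rot: [-3.14, -0.0, 1.376]
force: [-0.8, -0.1, 1.1]
grip_width: 0.0943
grip_force: 0.0
```

Call:
play_rows(commands=[[0, 0, 0, 0, 0, 0, 1], [0, 0, 0, 0, 0, 0, 1], [0, 0, 0, 0, 0, 0, 1], [0, 0, 0, 0, 0, 0, 1], [0, 0, 0, 0, 0, 0, 1], [0, 0, 0, 0, 0, 0, 1], [0, 0, 0, 0, 0, 0, 1], [0, 0, 0, 0, 0, 0, 1], [0, 0, 0, 0, 0, 0, 1], [0, 0, 0, 0, 0, 0, 1]], force=35)

```text
time_s: 3.87
ee_pos: [0.5438, -0.1823, 0.0108]
eef_rot: [3.141, 0.0, 1.378]
force: [-1.6, -0.1, 5.7]
grip_width: 0.0595
grip_force: 35.0
```

Call:
play_rows(commands=[[0, 0, -0.01, 0, 0, 0, 1], [0, 0, -0.02, 0, 0, 0, 1], [0, 0, -0.02, 0, 0, 0, 1], [0, 0, -0.02, 0, 0, 0, 1], [0, 0, -0.02, 0, 0, 0, 1], [0, 0, -0.02, 0, 0, -4.15, 1], [0, 0, -0.02, 0, 0, -4.15, 1], [0, 0, -0.01, 0, 0, -4.15, 1], [0.02, -0.005, 0, 0, 0, 0, 1], [0.02, -0.005, 0, 0, 0, 0, 1], [0.02, -0.005, 0, 0, 0, 0, 1], [0.02, -0.005, 0, 0, 0, 0, 1], [0.02, -0.005, 0, 0, 0, 0, 1], [0.02, -0.005, 0, 0, 0, 0, 1], [0.02, -0.005, 0, 0, 0, 0, 1], [0.02, -0.005, 0, 0, 0, 0, 1], [0.02, -0.005, 0, 0, 0, 0, 1], [0.02, -0.005, 0, 0, 0, 0, 1], [0, 0, 0, 0, 0, 0, 1], [0, 0, 0, 0, 0, 0, 1]])

```text
time_s: 5.53
ee_pos: [0.4886, 0.017, 0.1508]
eef_rot: [3.142, 0.0, 1.597]
force: [-0.2, 0.1, -2.3]
grip_width: 0.0599
grip_force: 35.0
```

```bash
python3 - <<'E'
from h import *
m=ctrl.camera_model("wrist"); cv2.imwrite("pics/w2.png",ctrl.camera("wrist")); np.save("w2.npy",m)
o=ctrl.get_obs(); print(o["ee_pos"],o["eef_rot"],o["qpos"],o["force"],o["moment"],o["grip_width"])
E
```

```text
[0.48882172 0.01640648 0.15072269] [3.14141131e+00 1.44960448e-04 1.59580492e+00] [-4.12774801e-02  2.19716565e-01  1.75590151e+00 -1.44304919e-04
  1.16578404e+00 -6.62292361e-02] [ 0.24807984 -0.65706095 -2.16027493] [ 0.00450539 -0.09110319 -0.0141953 ] 0.059741842421182946
```

View pics/w2.png

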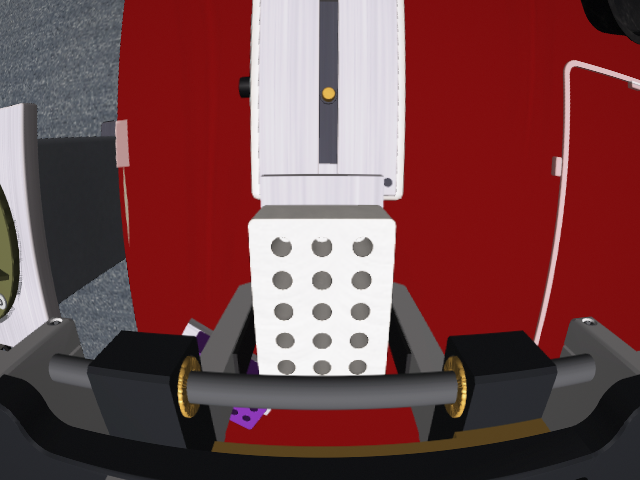

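The view shows the pin's tip at (328,93), the slot from x 320 to 338 with its near end at y≈163, and the held carrier's top at x 249–395.

```bash
cat > slot.py <<'E'
from h import *
def fit(P):
    P=np.array(P); mu=P.mean(0); d=np.linalg.svd(P-mu)[2][0]; d*=np.sign(d[1]); return mu,d
def run(tag,v0,v1,ucs,ztop):
    m=np.load(tag+".npy",allow_pickle=True).item(); im=cv2.imread(f"pics/{tag}.png"); hsv=cv2.cvtColor(im,cv2.COLOR_BGR2HSV)
    g=cv2.cvtColor(im,cv2.COLOR_BGR2GRAY).astype(float)
    k=(hsv[...,0]>12)&(hsv[...,0]<32)&(hsv[...,1]>120)&(hsv[...,2]>100)
    n,_,st,ce=cv2.connectedComponentsWithStats(k[:200,280:370].astype(np.uint8)); i=1+np.argmax(st[1:,4]); pu=ce[i]+[280,0]
    print("pin px",pu,st[i]); pin=onz(m,*pu,.057,True); print("pin",pin)
    def cross(row,a,b,thr): # subpixel threshold crossing
        x=row[a:b]; j=np.nonzero((x[:-1]-thr)*(x[1:]-thr)<0)[0]
        return [a+q+(thr-x[q])/(x[q+1]-x[q]) for q in j]
    L,R,A,B=[],[],[],[]
    for v in list(range(v0,v1)):
        if abs(v-pu[1])<14: continue
        row=g[v]; c=int(ucs); 
        x=cross(row,c-25,c+25,150)
        if len(x)==2: L.append(onz(m,x[0],v,.048,True)[:2]); R.append(onz(m,x[1],v,.048,True)[:2])
    l,r=fit(L),fit(R); d=l[1]+r[1]; d/=np.linalg.norm(d); nn=np.array([d[1],-d[0]])
    print("slot n",len(L),"width",(r[0]-l[0])@nn,"angles",[np.degrees(np.arctan2(e[1][1],e[1][0])) for e in (l,r)])
    off=((l[0]+r[0])/2)@nn; print("pin off centreline",pin[:2]@nn-off,"yaw",np.degrees(np.arctan2(d[1],d[0])))
    for y in (.13,.143): print("centreline at y",y,"x",(off-d[1]*0+0)/nn[0]-nn[1]*y/nn[0])
    # held block top edges
    P,Q=[],[]
    for v in range(230,275):
        row=hsv[v,:,1].astype(float); a=[q for q in range(235,265) if row[q]>100 and row[q+1]<=100]; b=[q for q in range(375,410) if row[q]<=100 and row[q+1]>100]
        if a and b: P.append(onz(m,a[-1]+.5,v,ztop,True)[:2]); Q.append(onz(m,b[0]+.5,v,ztop,True)[:2])
    if len(P)>5:
        p,q=fit(P),fit(Q); print("block",len(P),p,q,[np.degrees(np.arctan2(e[1][1],e[1][0])) for e in (p,q)],(p[0]+q[0])/2)
    return m
E
python3 -c "
from slot import *
m=run('w2',2,155,329,.1862)
for p in [(320,176),(320,198)]: print(onz(m,*p,.048,True))
for p in [(260,219),(385,219)]: print('far block edge',onz(m,*p,.1862,True))
"
```

```text
pin px [328.16129032  92.7983871 ] [ 42  87  13  12 124]
pin [0.49011948 0.13189344 0.057     ]
slot n 122 width 0.014259456602631825 angles [np.float64(91.29932260289102), np.float64(91.0980949800028)]
pin off centreline -6.991741004747087e-05 yaw 91.19870879144692
centreline at y 0.13 x 0.49022903184776595
centreline at y 0.143 x 0.4899570137612764
block 45 (array([0.45810271, 0.05095706]), array([-0.01867624,  0.99982558])) (array([0.51694526, 0.05243895]), array([-0.02674041,  0.99964241])) [np.float64(91.07013217779556), np.float64(91.53229535091448)] [0.48752399 0.05169801]
[0.48577578 0.06996476 0.048     ]
[0.48618765 0.05315217 0.048     ]
far block edge [0.46288111 0.0646914  0.1862    ]
far block edge [0.5120367  0.06593558 0.1862    ]
```

Call:
play_rows(commands=[[0.0109, 0.00044, 0, 0, 0, 0.2, 1], [0.0109, 0.00044, 0, 0, 0, 0, 1], [0.0109, 0.00044, 0, 0, 0, 0, 1], [0.0109, 0.00044, 0, 0, 0, 0, 1], [0.0109, 0.00044, 0, 0, 0, 0, 1], [0.0109, 0.00044, 0, 0, 0, 0, 1], [0.0109, 0.00044, 0, 0, 0, 0, 1], [0.0109, 0.00044, 0, 0, 0, 0, 1], [0.0109, 0.00044, 0, 0, 0, 0, 1], [0.0109, 0.00044, 0, 0, 0, 0, 1], [0, 0, 0.014, 0, 0, 0, 1], [0, 0, 0.014, 0, 0, 0, 1], [0, 0, 0.014, 0, 0, 0, 1], [0, 0, 0.014, 0, 0, 0, 1], [0, 0, 0.014, 0, 0, 0, 1], [0, 0, 0, 0, 0, 0, 1], [0, 0, 0, 0, 0, 0, 1], [0, 0, 0, 0, 0, 0, 1]])

```text
time_s: 7.08
ee_pos: [0.4913, 0.1259, 0.0813]
eef_rot: [3.141, -0.0, 1.592]
force: [0.4, -0.1, -2.4]
grip_width: 0.0596
grip_force: 35.0
```

```bash
python3 - <<'E'
from h import *
o=ctrl.get_obs(); print(o["ee_pos"],o["eef_rot"],o["force"],o["moment"])
for n in ["top","side"]:
    im=ctrl.camera(n); cv2.imwrite(f"pics/{n}1.png",im)
m=ctrl.camera_model("wrist");np.save("w3.npy",m); cv2.imwrite("pics/w3.png",ctrl.camera("wrist"))
E
```

```text
[0.49133537 0.12588584 0.08128445] [ 3.14062825e+00 -1.58376503e-04  1.59176769e+00] [ 0.40721409 -0.09900185 -2.39697155] [-0.03985869 -0.10194065 -0.02419466]
```

View pics/w3.png

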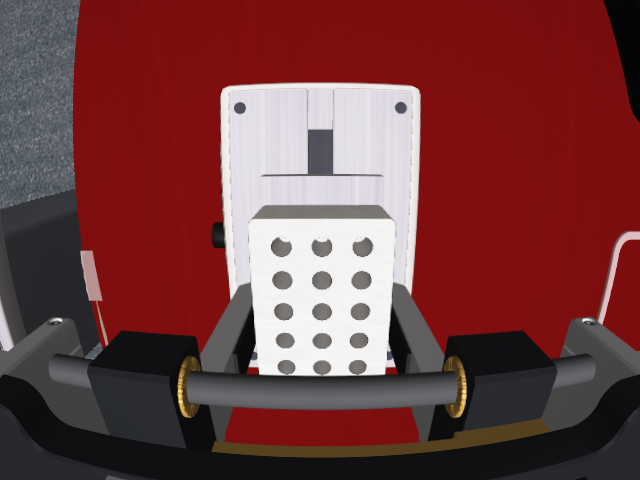

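The slot's far end shows beyond the plate at x≈308–333, y 128–174. The plate's far edge runs from x 262 to 383 at y≈176. I'll compute the sideways offset in this view.

```bash
python3 - <<'E'
from slot import *
m=np.load("w3.npy",allow_pickle=True).item(); g=cv2.cvtColor(cv2.imread("pics/w3.png"),6).astype(float)
hsv=cv2.cvtColor(cv2.imread("pics/w3.png"),cv2.COLOR_BGR2HSV)
C=[]
for v in range(134,170):
    d=np.diff(g[v,295:345]); a,b=295.5+np.argmin(d),295.5+np.argmax(d)
    C.append((onz(m,a,v,.048,True)[:2]+onz(m,b,v,.048,True)[:2])/2)
C=np.array(C); print("slot far part centre",C.mean(0),C.std(0))
# block top side edges: dark gripper/deck contrast; use far top edge corners v~219 and rows
zt=.0813-.0105+.046
for v in (235,250,262):
    d=np.diff(g[v]); a=240+np.argmax(abs(d[240:262])); b=382+np.argmax(abs(d[382:405])); print(v,a,b,(onz(m,a+.5,v,zt,True)+onz(m,b+.5,v,zt,True))/2)
# pate far edge line ends
r=g[175:179,250:396].min(0); j=np.nonzero(r<140)[0]; print(250+j.min(),250+j.max()) if len(j) else print(r.min())
zp=.0708+.012
print((onz(m,262,176,zp,True)+onz(m,383.5,176,zp,True))/2, onz(m,262,176,zp,True)-onz(m,383.5,176,zp,True))
E
```

```text
slot far part centre [0.4888094  0.19869977] [0.0001162  0.00590007]
235 248 394 [0.49020425 0.1675311  0.1168    ]
250 249 393 [0.49032912 0.16129515 0.1168    ]
262 249 404 [0.49274535 0.15622923 0.1168    ]
263 380
[0.49043761 0.18807384 0.0828    ] [-0.05793494 -0.0011805   0.        ]
```

Call:
play_rows(commands=[[0, -0.0009, 0.002, 0, 0, 0, 1], [0, 0, 0.002, 0, 0, 0, 1], [0, 0, 0.002, 0, 0, 0, 1], [0, 0, 0.002, 0, 0, 0, 1], [0, 0, 0.002, 0, 0, 0, 1], [0, 0, 0.001, 0, 0, 0, 1], [0, 0, 0.001, 0, 0, 0, 1], [0, 0, 0.0005, 0, 0, 0, 1], [0, 0, 0, 0, 0, 0, 1], [0, 0, 0, 0, 0, 0, 1]])

```text
time_s: 8.07
ee_pos: [0.4901, 0.1255, 0.068]
eef_rot: [3.141, -0.0, 1.592]
force: [0.1, -0.8, -3.6]
grip_width: 0.0599
grip_force: 35.0
```

Call:
play_rows(commands=[[0, 0, 0.0005, 0, 0, 0, 1], [0, 0, 0, 0, 0, 0, 1], [0, 0, 0, 0, 0, 0, 1]])

```text
time_s: 8.32
ee_pos: [0.4901, 0.1255, 0.0677]
eef_rot: [3.141, -0.0, 1.592]
force: [-0.1, -0.8, 1.5]
grip_width: 0.0596
grip_force: 35.0
```

Call:
play_rows(commands=[[0, 0, 0.0005, 0, 0, 0, 1], [0, 0, 0, 0, 0, 0, 1], [0, 0, 0, 0, 0, 0, 1]])

```text
time_s: 8.57
ee_pos: [0.4902, 0.1255, 0.0676]
eef_rot: [3.141, -0.0, 1.592]
force: [-2.9, -1.4, 6.7]
grip_width: 0.0595
grip_force: 35.0
```

Contact came at the expected riding height (TCP z ≈ 67.6 mm, about 9 N). Next I nudge along the slot.

Call:
play_rows(commands=[[0.001, 0, 0, 0, 0, 0, 1], [0.001, 0, 0, 0, 0, 0, 1], [0.001, 0, 0, 0, 0, 0, 1], [0.001, 0, 0, 0, 0, 0, 1], [0, 0, 0, 0, 0, 0, 1]])

```text
time_s: 8.98
ee_pos: [0.4902, 0.1296, 0.0672]
eef_rot: [3.141, -0.0, 1.592]
force: [1.3, -0.9, 2.2]
grip_width: 0.0597
grip_force: 35.0
```

Call:
play_rows(commands=[[0.0007, 0, 0, 0, 0, 0, 1], [0.0007, 0, 0, 0, 0, 0, 1], [0, 0, 0, 0, 0, 0, 1], [0, 0, 0, 0, 0, 0, 1]])

```text
time_s: 9.32
ee_pos: [0.4896, 0.131, 0.0666]
eef_rot: [-3.141, -0.0, 1.592]
force: [-0.3, -0.2, -2.7]
grip_width: 0.0598
grip_force: 35.0
```

Call:
play_rows(commands=[[0.0005, 0, 0, 0, 0, 0, 1], [0.0005, 0, 0, 0, 0, 0, 1], [0, 0, 0, 0, 0, 0, 1], [0, 0, 0, 0, 0, 0, 1]])

```text
time_s: 9.65
ee_pos: [0.4898, 0.1319, 0.0669]
eef_rot: [-3.142, 0.0, 1.592]
force: [-0.5, 0.6, -2.1]
grip_width: 0.0601
grip_force: 35.0
```

The contact force is gone, so the hole is over the pin. Now I lower gently.

Call:
play_rows(commands=[[0, 0, 0.0007, 0, 0, 0, 1], [0, 0, 0.0007, 0, 0, 0, 1], [0, 0, 0, 0, 0, 0, 1], [0, 0, 0, 0, 0, 0, 1]])

```text
time_s: 9.98
ee_pos: [0.4898, 0.1319, 0.0655]
eef_rot: [-3.141, 0.0, 1.592]
force: [-0.2, 0.0, -3.7]
grip_width: 0.0599
grip_force: 35.0
```

Call:
play_rows(commands=[[0, 0, 0.0005, 0, 0, 0, 1], [0, 0, 0.0005, 0, 0, 0, 1], [0, 0, 0, 0, 0, 0, 1]])

```text
time_s: 10.23
ee_pos: [0.4898, 0.1319, 0.0644]
eef_rot: [-3.141, 0.0, 1.592]
force: [-0.1, 0.1, -3.3]
grip_width: 0.0599
grip_force: 35.0
```

Call:
play_rows(commands=[[0, 0, 0.001, 0, 0, 0, 1], [0, 0, 0.001, 0, 0, 0, 1], [0, 0, 0.001, 0, 0, 0, 1], [0, 0, 0.001, 0, 0, 0, 1], [0, 0, 0.0008, 0, 0, 0, 1], [0, 0, 0, 0, 0, 0, 1], [0, 0, 0, 0, 0, 0, 1]])

```text
time_s: 10.82
ee_pos: [0.4899, 0.1319, 0.0597]
eef_rot: [-3.141, 0.0, 1.592]
force: [0.4, 0.2, -3.3]
grip_width: 0.0599
grip_force: 35.0
```

Call:
play_rows(commands=[[0, 0, 0.0005, 0, 0, 0, 1], [0, 0, 0.0004, 0, 0, 0, 1], [0, 0, 0, 0, 0, 0, 1], [0, 0, 0, 0, 0, 0, 1]])

```text
time_s: 11.15
ee_pos: [0.4899, 0.1319, 0.0589]
eef_rot: [-3.142, 0.0, 1.592]
force: [-0.2, 0.3, -3.4]
grip_width: 0.0598
grip_force: 35.0
```

Call:
play_rows(commands=[[0, 0, 0.0004, 0, 0, 0, 1], [0, 0, 0, 0, 0, 0, 1], [0, 0, 0, 0, 0, 0, 1]])

```text
time_s: 11.4
ee_pos: [0.4899, 0.1319, 0.0588]
eef_rot: [3.141, -0.0, 1.592]
force: [-3.8, -1.1, 5.1]
grip_width: 0.0595
grip_force: 35.0
```

Call:
play_rows(commands=[[0, 0, 0.0003, 0, 0, 0, 1], [0, 0, 0, 0, 0, 0, 1], [0, 0, 0, 0, 0, 0, 1]])

```text
time_s: 11.65
ee_pos: [0.4899, 0.1319, 0.0588]
eef_rot: [3.141, -0.0, 1.592]
force: [-5.8, -2.4, 10.1]
grip_width: 0.0598
grip_force: 35.0
```

Firm contact 8.8 mm below riding height means it is seated. I release and retreat straight up.

Call:
play_rows(commands=[[0, 0, 0, 0, 0, 0, -1], [0, 0, 0, 0, 0, 0, -1], [0, 0, 0, 0, 0, 0, -1], [0, 0, 0, 0, 0, 0, -1], [0, 0, 0, 0, 0, 0, -1], [0, 0, 0, 0, 0, 0, -1], [0, 0, 0, 0, 0, 0, -1], [0, 0, 0, 0, 0, 0, -1]])

```text
time_s: 12.32
ee_pos: [0.4899, 0.1319, 0.0581]
eef_rot: [3.142, -0.0, 1.592]
force: [-0.9, -0.8, 0.4]
grip_width: 0.0943
grip_force: 0.0
```

Call:
play_rows(commands=[[0, 0, -0.005, 0, 0, 0, -1], [0, 0, -0.015, 0, 0, 0, -1], [0, 0, -0.02, 0, 0, 0, -1], [0, 0, -0.02, 0, 0, 0, -1], [0, 0, -0.02, 0, 0, 0, -1], [0, 0, -0.02, 0, 0, 0, -1], [0, 0, -0.02, 0, 0, 0, -1], [0, 0, -0.02, 0, 0, 0, -1], [0, 0, 0, 0, 0, 0, -1], [0, 0, 0, 0, 0, 0, -1]])

```text
time_s: 13.15
ee_pos: [0.4901, 0.132, 0.1989]
eef_rot: [3.14, -0.0, 1.592]
force: [-0.3, -0.5, -0.5]
grip_width: 0.0941
grip_force: 0.0
```

```bash
python3 - <<'E'
from h import *
m=ctrl.camera_model("wrist"); cv2.imwrite("pics/w4.png",ctrl.camera("wrist")); np.save("w4.npy",m)
print(ctrl.get_obs()["ee_pos"],ctrl.get_obs()["force"])
E
```

```text
[0.48968387 0.13188269 0.19787174] [-1.053743   -0.60890683  0.04864872]
```

View pics/w4.png

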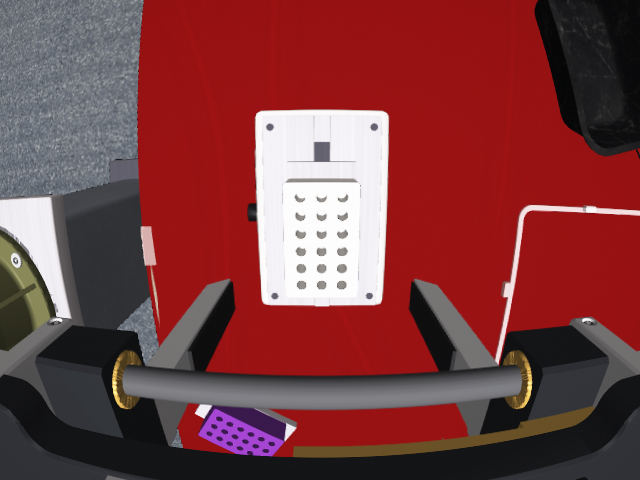

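The block lies square on the deck, centred on the slot (the slot's end shows at x≈322, y 152). The gripper is open and clear.

```bash
python3 - <<'E'
from h import *
m=np.load("w4.npy",allow_pickle=True).item()
P=[onz(m,*p,.094,True) for p in [(283.5,183),(360,182),(285,295.5),(359,296)]]
print(np.mean(P,0),P[1]-P[0],P[0]-P[2],P[1]-P[3])
print(ctrl.hand_in())
E
```

```text
[0.49025149 0.13339982 0.094     ] [0.05835275 0.001934   0.        ] [-0.00063123  0.09252586  0.        ] [-0.00357295  0.09373925  0.        ]
the job is handed in; nothing more can be done
None
```

I set the white tube block on the mixer's deck with its hole down over the brass pin, released it with the arm clear, and handed the job in at about 13 s. It dropped 8.8 mm from riding to resting height, contact readings stayed under about 15 N, and the last picture shows it lined up with the slot.

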